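Load a culture bottle from the sloping bin and clamp it in the shaker

TASK

Take the yellow culture bottle from its lane in the sloping bin and lay it in the shaker's cradle under the clamp arm, cap foremost and pushed fully home against the back stop. Then wind the red handle clockwise until the sprung foot holds the bottle firmly, with its spring about half compressed and never squashed solid. Leave the other two bottles, the culture dish and the tub where they are.

Things in the scene. Friction and masses are not known exactly. Their poses are not given: they have to be found in the camera images.
- yellow_bottle_center (a point): Centre of the yellow plastic bottle with white cap and label (150 mm long, 0.18 kg). Its axis is x: base at x = -75 mm, straight body 48 mm in diameter to x = +37 mm, shoulder, 30 mm cap to x = +75 mm; balances near x = -14 mm. It starts lying in one of the three bin lanes (which one varies), cap up the slope, base on the front lip.
- yellow_cap (a point): Centre of the end face of the yellow bottle's white cap (75 mm along the bottle's x axis from its mid-length point).
- green_bottle_center (a point): Mid-length point of the green bottle with blue cap, same size, lying in another lane: leave it.
- brown_bottle_center (a point): Mid-length point of the brown bottle with white cap, same size, lying in the third lane: leave it.
- bin: Fixed blue three-lane bin on a stand, 342 mm wide. Origin on the table under it. Low front faces local -x; floor rises 28 deg towards +x. Lanes 110 mm wide at local y = -113, 0, 113 mm; dividers 26, front lip 32, end walls 46 mm above the floor. A bottle lies along its lane on low ribs, axis 24 mm off the floor, centre at local x = -17, z = 87 mm; 31 mm free on each side of it for fingers.
- cradle (a point): Where the bottle's centre must lie when home in the cradle, 125 mm above the table. x (level) is the bottle's axis, pointing from the shaker's front to its back stop (cap end); z up. Cradle: two 12 mm rubber rods along x, 34 mm apart, from x = -73 to +62 mm, axes 25 mm below this point; fingers fit outside them.
- shaker: Fixed white machine, 270 mm (x) by 190 mm, deck 82 mm above the table, cradle on top. Origin on the table under its middle; x points to the back. A 22 mm wide clamp arm reaches forward from the column at the back over the cradle, to 10 mm beyond cradle; at wheel 0 its underside is 60 mm and its top 72 mm above cradle. Slide the bottle in under the foot from the front, along +x.
- stop (a point): Centre of the rubber face of the back stop, 75 mm along x from cradle: the cap's end comes to rest against it.
- foot (a point): Middle of the underside of the clamp foot, a 24 mm rubber-faced disc under the end of the clamp arm, 22 mm along x from cradle. At wheel 0 it is 16 mm above the top of a bottle lying in the cradle; it goes down 20 mm for each clockwise turn of the wheel.
- wheel (a joint): Angle (rad) of the clamp's black handwheel: 90 mm across, level, on a vertical axis on top of the column, 253 mm above the table. Grows clockwise seen from above, lowering the clamp arm 3.18 mm per rad. Range -1.7 to 9.6; starts at -1.2 to 1.4; the foot meets a bottle in the cradle at about 5.1. It stays where it is left; friction 0.15 N m.
- hub (a point): Centre of the handwheel's upper face, on its vertical axis, 100 mm along x from cradle.
- handle_grip (a point): Middle (half-way up) of the red upright crank handle on the handwheel: a cylinder 20 mm in diameter and 42 mm high, 34 mm from the wheel's axis, its foot 2 mm above the wheel's face. It revolves freely on its own pin, so it can be pinched from above and led round in a circle without turning the gripper; winding takes more than one full turn.
- foot_spring (a joint): How far the sprung clamp foot is pushed up into its arm, m: 0 is free, 0.012 squashed solid; half compressed is 0.006. 4.5 N of force on the bottle for each mm, after 4.5 N to start it. A red pin stands out of the top of the arm by the same amount.
- dish: Closed culture dish, 90 mm across, 15 mm high, lying on the table between bin and shaker: leave it. Origin under its centre.
- tub: White tub with green lid, 96 mm across, 66 mm high, on the table beyond the work: leave it. Origin under its centre.
Not all that is in view belongs to the job. What is shaped like the part that bears yellow_bottle_center but orange or purple is not meant.

How it is judged:
By the outcome, as a careful person would: the job done as asked, in the order asked, and still so for the second after the job is handed in, with the robot touching nothing.
It also fails if it takes over 69 s, if anything falls off the work surface, if the arm or the gripper's body presses on something with over 40 N, if the wrist force passes 120 N, or if a joint passes its speed limit or range.

ROBOT

A 6-joint arm with a two-finger parallel gripper is mounted at the origin on the work surface. World frame = base frame: x ahead of the robot, y to its left, z up, the work surface at z = 0. Lengths are in mm, angles in degrees, forces in N, time in s.
With the tool pointing down it reaches from about 300 to 850 mm from the base axis. Payload 4.2 kg.
Tool frame: the origin (TCP) lies midway between the tips of the shut fingers; the grasp point (between the pads) lies 19 mm behind it (env.grasp_offset is the distance from the TCP to the grasp point, in mm); z points along the fingers, y is the line along which they close (so a half turn about z gives the same grasp; the last joint's range is limited). The gripper opens to 91 mm and grips with 3 to 60 N. Pads are 32 mm wide; open, the fingers measure 118 mm over their backs; the gripper's body (76 mm by 178 mm) begins 60 mm behind the grasp point.
Start: joints at [68.927, 18.312, 89.639, -0, 72.044, -1.146], TCP at [195.98, 540.588, 213.976] pointing down, gripper open.
Joint ranges: [-177.97, 177.97], [-48.28, 115.42], [12.27, 149.76], [-77.06, 257.06], [2.81, 150.46], [-146.56, 146.56]. Speed limits (degrees/s): [147.25, 147.25, 180, 180, 180, 180].

INTERFACE

Orientations are given as [roll, pitch, yaw] about the fixed x, y, z axes, in that order (R = Rz(yaw) Ry(pitch) Rx(roll)).
In Python, from workcell import env, optics gives the robot as it stands. The module is installed in compiled form; this text tells all that it offers.
- The arm moves only by the tool send_rows, never from a script. Its argument "targets" is a list that holds one entry, the list of rows, each a list of 7 numbers: the turn, a rotation vector about the world's x, y, z scaled (see below), then the shift along the world's x, y, z scaled (see below), then the closure, from -1 (fully open) to 1 (shut). In form: [[[rx, ry, rz, x, y, z, gripper], ...]]. A call has 1 to 12 rows; each row shifts and turns the commanded pose from where the row before left it; what a row does not reach is not made up. The controller multiplies each number of a shift by 0.2 m and each number of a turn by pi/2 rad. A row lasts 1/10 s, in which the tool goes at most 50 mm and 8.59 degrees, less where a joint would pass 70% of its speed; a pose out of reach is approached as far as the arm can. A call with a number of a shift or a turn outside -1 to 1 is refused whole. A call with a gripper value outside its range is refused whole. The fingers move at their own pace and stop on an object; "grip_force" is the grip in N (left out, the last holds). Time passes only in rows, so rows that do not move let the fingers close. It gives the time, the measured TCP pose, the force, the opening and the grip force at its end, in the units of the state.
- env.state(): the state, without advancing time (a new reading comes with each control period).
- optics.grab_frame(name): name is "side" or "top" or "wrist"; returns (picture, depth): 420x560x3 uint8, red, green, blue; 420x560 float32, mm along the optical axis (not along the pixel's ray), 0 where there is no reading.
- optics.camera_info(name): a dict with "camera_matrix" (3x3 intrinsics, pixels), "R" (3x3) and "t" (3): a world point X has camera coordinates R X + t; the wrist camera has in their place "mount" (4x4, takes a point from camera to tool coordinates, whose origin is the TCP and whose axes are the flange's). Camera axes: x right, y down, z forward; pixel columns grow to the right and rows downward; lengths in mm; the calibration is good to about 2 mm. A picture is of the moment at which its call begins: read the wrist's pose just before it. camera_info takes no time and is no camera call.
- env.job_done(): hands the job in; it is judged then, once.
Trained networks look in the newest picture that a camera, given by its name, has taken for a name from the list of things; names that differ only in an ending like _2 or _b are one class to them, and where a whole thing is asked for, a point or a joint stands for the part that bears it (a point fixed in the world has none). Each returns a list of dicts, best first, with "conf" (0 to 1); they miss things now and then, are a little off and sometimes report something else, mostly with a low value. They report only what shows in the picture. A call takes as long as a camera call. They do not tell look-alikes from the thing itself.
- optics.silhouettes(camera, name): "mask" (420x560 bool, what is visible of it) and "at" ([column, row] in pixels, amid what is visible of it).
- optics.place_of(camera, name): "at" ([column, row] in pixels: a listed point, or the origin of a listed thing).
The state is a dict: "time_s": time; "qpos": joint angles; "qvel": joint speeds; "effort": joint torques, N m; "ee_pos": TCP position; "ee_rot": TCP orientation; "force": force on the tool from outside, world axes, zero at the start; "torque": the same for the moment, N m; "gripper_width": finger opening in mm; "gripper_force": force on a finger pad.
Only numpy, scipy, OpenCV 4.12 (cv2) and the standard library are available. Lean on these libraries where they do the work, as an engineer would, in place of code of your own. Each camera call takes 0.05 s, during which the arm holds its last target. There are 200 camera calls.

## Working session

There is one attempt and no reset: what is moved stays moved. The work goes in short steps, Python scripts to look and compute and a tool call to move; the robot and the scene stay as the last step left them, time stands still between calls to the robot, and variables do not carry over. Pictures are saved under pics/ and viewed, at most 10 in all, crops included, and the job is handed in when it is done.

Besides the shell and the picture viewer there is one more tool, called after "Emit:" as name(argument=value, ...) on one line, values as JSON. send_rows: Moves the arm, as the interface text tells. Its arguments: {"type":"object","properties":{"targets":{"type":"array"},"grip_force":{"type":"number"}},"required":["targets"]}

```bash
mkdir -p pics
cat > h.py <<'E'
import numpy as np, cv2
from workcell import env, optics
from scipy.spatial.transform import Rotation as Ro
def grab(c):
    s=env.state(); p,d=optics.grab_frame(c); i=optics.camera_info(c); K=np.array(i["camera_matrix"])
    if c=="wrist":
        M=np.array(i["mount"]); T=np.eye(4); T[:3,:3]=Ro.from_euler('xyz',s["ee_rot"],degrees=True).as_matrix(); T[:3,3]=s["ee_pos"]; W=T@M
    else:
        W=np.eye(4); W[:3,:3]=np.array(i["R"]).T; W[:3,3]=-W[:3,:3]@np.array(i["t"])
    return p,d,K,W
def w(px,z,K,W):
    r=np.linalg.solve(K,[px[0],px[1],1.]); return W[:3,:3]@(r*z)+W[:3,3]
def onz(px,z,K,W):
    r=W[:3,:3]@np.linalg.solve(K,[px[0],px[1],1.]); return W[:3,3]+r*(z-W[2,3])/r[2]
def dep(d,px,n=2):
    c,r=int(round(px[0])),int(round(px[1])); q=d[max(r-n,0):r+n+1,max(c-n,0):c+n+1]; q=q[q>0]; return np.median(q) if q.size else 0
E
cat > a.py <<'E'
from h import *
s=env.state(); print({k:np.round(v,2) for k,v in s.items()})
for c in ("top","side"):
    p,d,K,W=grab(c); cv2.imwrite(f"pics/{c}0.png",p[:,:,::-1]); print(c,W.round(2).tolist())
    for n in ["yellow_bottle_center","yellow_cap","green_bottle_center","brown_bottle_center","bin","cradle","shaker","stop","foot","hub","handle_grip","dish","tub"]:
        for o in optics.place_of(c,n)[:2]:
            z=dep(d,o["at"]); print(n,round(o["conf"],2),np.round(o["at"]),w(o["at"],z,K,W).round() if z else None)
E
python3 a.py
```

```text
{'time_s': np.float64(0.0), 'qpos': array([68.93, 18.35, 89.71, -0.  , 72.04, -1.14]), 'qvel': array([-0.08,  0.03, -0.13,  0.07, -0.08,  0.02]), 'effort': array([  0.  , -41.25, -23.2 ,   0.07,   0.05,  -0.  ]), 'ee_pos': array([195.81, 540.1 , 213.14]), 'ee_rot': array([-179.9 ,   -0.  ,  160.07]), 'force': array([ 0.13, -1.18, -0.63]), 'torque': array([-0.  , -0.03,  0.05]), 'gripper_force': np.float64(0.0), 'gripper_width': np.float64(91.19)}
top [[0.01, -0.99, 0.11, 399.09], [-1.0, -0.02, -0.03, 39.12], [0.03, -0.11, -0.99, 1340.09], [0.0, 0.0, 0.0, 1.0]]
yellow_bottle_center 0.9 [362. 325.] [ 270. -217.   48.]
yellow_bottle_center 0.84 [172. 239.] [472. 247. 114.]
yellow_cap 0.92 [348. 297.] [ 337. -189.   18.]
yellow_cap 0.86 [183. 325.] [261. 229.   2.]
green_bottle_center 0.96 [204. 156.] [674. 177. 110.]
green_bottle_center 0.46 [386. 216.] [ 528. -250.  169.]
brown_bottle_center 0.93 [189. 196.] [575. 210. 111.]
brown_bottle_center 0.29 [395. 179.] [ 591. -239.  298.]
bin 0.92 [189. 198.] [571. 209. 110.]
cradle 0.71 [376. 224.] [ 518. -247.   83.]
shaker 0.77 [366. 219.] 
[... 504 characters left out ...]
_center 0.77 [154. 213.] [285. 286.  42.]
yellow_cap 0.66 [246. 341.] [ 331. -192.   37.]
yellow_cap 0.58 [217. 162.] [496. 323. 119.]
green_bottle_center 0.75 [305. 183.] [682. 150.  98.]
brown_bottle_center 0.79 [263. 184.] [574. 194. 102.]
bin 0.82 [260. 204.] [545. 157.  74.]
bin 0.3 [219. 187.] [463. 238. 105.]
cradle 0.71 [334. 301.] [ 531. -230.  105.]
shaker 0.6 [335. 331.] [ 499. -285.   80.]
shaker 0.46 [372. 244.] [ 588. -250.  281.]
stop 0.7 [363. 295.] [ 595. -249.  109.]
foot 0.53 [344. 289.] [ 535. -252.  171.]
hub 0.6 [385. 253.] [ 609. -269.  260.]
handle_grip 0.49 [374. 240.] [ 589. -250.  292.]
dish 0.84 [308. 266.] [575. -52.  15.]
tub 0.98 [364. 254.] [ 578. -243.  247.]
```

```bash
python3 -c "
import cv2
a=cv2.imread('pics/top0.png');b=cv2.imread('pics/side0.png')
cv2.imwrite('pics/t1.png',cv2.resize(a[90:370,120:460],None,fx=2.1,fy=2.1))
cv2.imwrite('pics/s1.png',cv2.resize(b[120:400,120:460],None,fx=2.1,fy=2.1))"
```

```text
(no output)
```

View pics/t1.png

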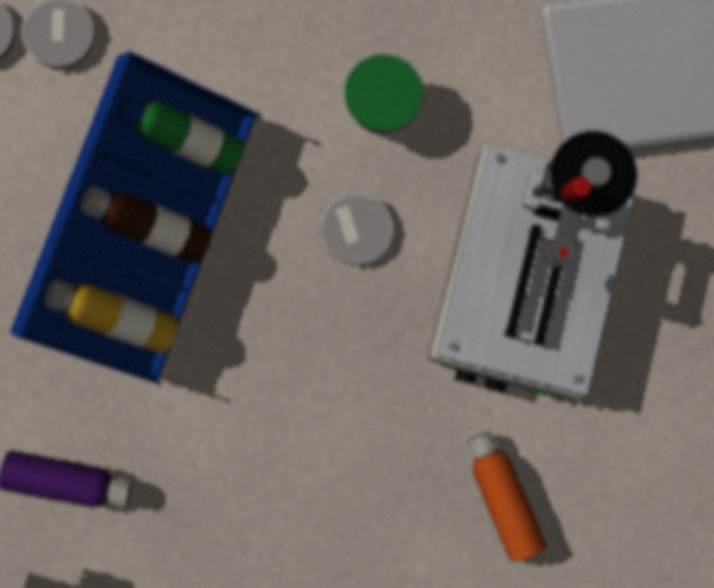

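View pics/s1.png

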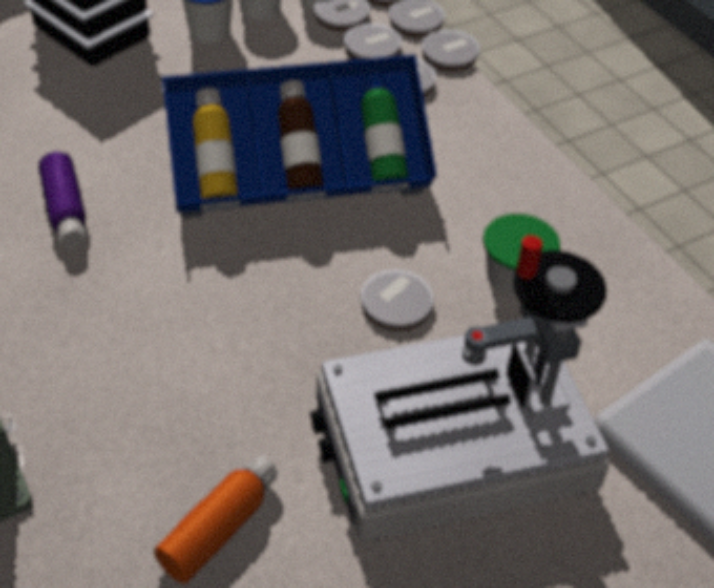

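The yellow bottle lies in the lane nearest the robot, at about (130, 320) in the top crop. Purple and orange decoys lie on the table. The shaker is at about (535, 270), and its wheel and red handle are at about (590, 175).

```bash
cat > b.py <<'E'
from h import *
for c in ("top","side"):
    p,d,K,W=grab(c)
    for n,z in [("cradle",125),("stop",125),("hub",253),("handle_grip",276),("foot",165),("shaker",0),("bin",0),("yellow_bottle_center",87),("yellow_cap",122),("brown_bottle_center",87),("green_bottle_center",87)]:
        for o in optics.place_of(c,n)[:2]: print(c,n,round(o["conf"],2),onz(o["at"],z,K,W).round(1))
    for o in optics.silhouettes(c,"yellow_bottle_center"):
        v,u=np.nonzero(o["mask"]&(d>0)); P=np.array([w((a,b),d[b,a],K,W) for a,b in zip(u,v)])
        m=P.mean(0); U,S,V=np.linalg.svd(P-np.median(P,0),full_matrices=False); a=V[0]*np.sign(V[0][1])
        t=(P-m)@a; print(c,"mask",o["at"],len(P),m.round(),a.round(3),np.percentile(t,[1,99]).round(),np.degrees(np.arctan2(a[1],a[0])).round(1))
E
python3 b.py
```

```text
top cradle 0.62 [ 513.  -230.9  125. ]
top cradle 0.59 [ 641.7 -300.   125. ]
top stop 0.8 [ 591.4 -261.   125. ]
top hub 0.97 [ 611.9 -267.   253. ]
top handle_grip 0.61 [ 590.4 -245.8  276. ]
top handle_grip 0.56 [466.2 221.2 276. ]
top foot 0.51 [ 542.2 -251.8  165. ]
top shaker 0.75 [ 541.  -250.3    0. ]
top bin 0.97 [586.1 230.8   0. ]
top yellow_bottle_center 0.85 [476.  246.1  87. ]
top yellow_bottle_center 0.68 [283.2 298.5  87. ]
top yellow_cap 0.93 [499.2 316.6 122. ]
top yellow_cap 0.79 [ 342.7 -177.1  122. ]
top brown_bottle_center 0.83 [578.  213.8  87. ]
top green_bottle_center 0.64 [683.8 178.8  87. ]
top mask [174.3, 240.4] 1167 [469. 241. 101.] [0.296 0.84  0.456] [-74.  76.] 70.6
top mask [362.6, 328.2] 1138 [ 262. -214.   41.] [ 0.92   0.388 -0.045] [-70.  78.] 22.9
top mask [146.6, 315.8] 1099 [279. 307.  43.] [0.184 0.982 0.049] [-78.  70.] 79.4
side cradle 0.8 [ 516.5 -246.9  125. ]
side stop 0.82 [ 590.1 -255.1  125. ]
side stop 0.65 [454.4 216.1 125. ]
side hub 0.71 [ 617.1 -266.9  253. ]
side handle_grip 0.76 [ 592.1 -244.4  276. ]
side foot 0.68 [ 662.5 -168.4  165. ]
side foot 0.43 [ 540.7 -242.4  165. ]
side shaker 0.89 [ 532.4 -245.3    0. ]
side bin 0.63 [742.3 -65.4   0. ]
side bin 0.6 [589.9 237.8   0. ]
side yellow_bottle_center 0.89 [469.  255.6  87. ]
side yellow_bottle_center 0.77 [ 257.6 -248.6   87. ]
side yellow_cap 0.93 [485.5 310.9 122. ]
side yellow_cap 0.86 [244.4 129.1 122. ]
side brown_bottle_center 0.8 [581.7 206.7  87. ]
side green_bottle_center 0.88 [693.9 170.3  87. ]
side mask [221.6, 366.8] 1486 [ 257. -227.   38.] [ 0.916  0.401 -0.015] [-62.  85.] 23.6
side mask [220.7, 191.7] 798 [466. 232.  97.] [0.294 0.851 0.434] [-66.  80.] 70.9
side mask [154.1, 210.9] 713 [274. 293.  38.] [0.177 0.98  0.09 ] [-67.  81.] 79.7
```

Emit:
send_rows(targets=[[[0,0,-0.09,0.113,-0.169,0.01,-0.54],[0,0,-0.09,0.113,-0.169,0.01,-0.54],[0,0,-0.09,0.113,-0.169,0.01,-0.54],[0,0,-0.09,0.113,-0.169,0.01,-0.54],[0,0,-0.09,0.113,-0.169,0.01,-0.54],[0,0,-0.09,0.113,-0.169,0.01,-0.54],[0,0,-0.09,0.113,-0.169,0.01,-0.54],[0,0,-0.09,0.113,-0.169,0.01,-0.54],[0,0,-0.09,0.113,-0.169,0.01,-0.54],[0,0,-0.09,0.113,-0.169,0.01,-0.54],[0,0,-0.09,0.113,-0.169,0,-0.54]]])

```text
time_s: 3.8
ee_pos: [445.5, 167.4, 234.5]
ee_rot: [179.9, -0.1, 70.6]
force: [0.3, 0.2, 0.2]
gripper_width: 70.2
gripper_force: 0.0
```

Emit:
send_rows(targets=[[[0.0734,-0.0256,0,0,0,-0.08,-0.54],[0.0734,-0.0256,0,0,0,-0.08,-0.54],[0.0734,-0.0256,0,0,0,-0.08,-0.54],[0.0734,-0.0256,0,0,0,-0.08,-0.54],[0,0,0,0,0,0,-0.54],[0,0,0,0,0,0,-0.54]]])

```text
time_s: 4.4
ee_pos: [444.8, 168.5, 171.3]
ee_rot: [180.0, -27.4, 70.9]
force: [0.5, -0.5, 0.5]
gripper_width: 70.5
gripper_force: 0.0
```

```bash
cat > c.py <<'E'
from h import *
s=env.state(); print({k:np.round(v,1) for k,v in s.items()})
p,d,K,W=grab("wrist"); print(np.array(optics.camera_info("wrist")["mount"]).round(2).tolist()); cv2.imwrite("pics/w1.png",p[:,:,::-1])
print([(o["conf"],np.round(o["at"])) for o in optics.place_of("wrist","yellow_bottle_center")],[(o["conf"],np.round(o["at"])) for o in optics.place_of("wrist","yellow_cap")])
for o in optics.silhouettes("wrist","yellow_bottle_center")[:2]:
    v,u=np.nonzero(o["mask"]&(d>0)); P=np.array([w((a,b),d[b,a],K,W) for a,b in zip(u,v)])
    U,S,V=np.linalg.svd(P-np.median(P,0),full_matrices=False); a=V[0]*np.sign(V[0][1])
    m=P.mean(0); t=(P-m)@a; print(o["conf"],o["at"],len(P),m.round(1),a.round(3),np.percentile(t,[1,99]).round(),np.degrees(np.arctan2(a[1],a[0])).round(1))
    R=Ro.from_euler('xyz',s["ee_rot"],degrees=True).as_matrix(); Q=(P-s["ee_pos"])@R
    print("tool",Q.mean(0).round(1),np.percentile(Q,[1,50,99],axis=0).round(1).tolist())
    b=np.abs(Q[:,0]-np.median(Q[:,0])+30)<30; print("body y mid",[np.mean(np.percentile(Q[np.abs(Q[:,0]-x)<4][:,1],[3,97])).round(1) if (np.abs(Q[:,0]-x)<4).sum()>20 else None for x in range(-60,100,20)])
E
python3 c.py
```

```text
{'time_s': np.float64(4.4), 'qpos': array([  1.6,   6.5, 118.4,  34.1,  50.1,  -0.4]), 'qvel': array([ 1.9, -0.4, -3. ,  0.2, -0. , -0.5]), 'effort': array([ -0.8, -26.2, -18.9,   1.5,   0.1,  -0. ]), 'ee_pos': array([444.8, 168.5, 171.3]), 'ee_rot': array([180. , -27.4,  70.9]), 'force': array([ 0.5, -0.5,  0.5]), 'torque': array([-0.4,  0.1,  0. ]), 'gripper_force': np.float64(0.0), 'gripper_width': np.float64(70.5)}
[[0.0, -0.97, -0.26, 75.08], [1.0, 0.0, 0.0, 0.12], [-0.0, -0.26, 0.97, -170.64], [0.0, 0.0, 0.0, 1.0]]
[(0.95, array([283., 168.])), (0.72, array([111., 198.]))] [(0.77, array([285.,  87.])), (0.62, array([510., 169.]))]
0.77 [284.7, 170.5] 7130 [471.2 243.4 103.8] [0.298 0.854 0.426] [-73.  72.] 70.8
tool [39.4  0.5 96.5] [[-33.5, -22.1, 89.8], [40.3, 0.5, 94.9], [111.3, 23.1, 112.2]]
body y mid [None, None, np.float64(0.3), np.float64(0.5), np.float64(0.5), np.float64(0.4), np.float64(1.5), np.float64(0.5)]
0.66 [106.8, 186.9] 5057 [287.7 311.3  40.9] [0.191 0.981 0.021] [-64.  67.] 79.0
tool [  14.1 -195.2  154.2] [[-45.0, -225.0, 126.6], [13.4, -193.4, 153.0], [74.1, -174.7, 195.8]]
body y mid [None, np.float64(-191.9), np.float64(-193.5), np.float64(-197.9), np.float64(-200.2), np.float64(-203.5), np.float64(-207.4), None]
```

View pics/w1.png

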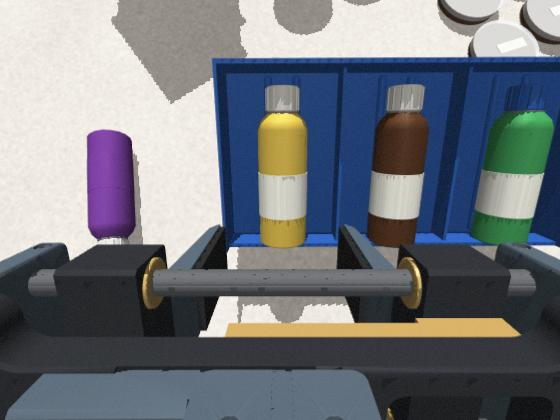

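The wrist picture shows the yellow bottle at (284, 170), centred between the fingers, in the leftmost lane. The wrist camera sits ahead of the tool, so I'll tilt 12° more than the bin floor to keep clear of the wheel later.

Emit:
send_rows(targets=[[[0.063,-0.022,0,0.009,0.026,-0.105,-0.54],[0.063,-0.022,0,0.009,0.026,-0.105,-0.54],[0,0,0,0,0,0,-0.54],[0,0,0,0,0,0,-0.54]]])

```text
time_s: 5.0
ee_pos: [447.3, 179.5, 134.1]
ee_rot: [-179.8, -38.1, 71.1]
force: [-0.5, -0.5, 0.4]
gripper_width: 70.1
gripper_force: 0.0
```

```bash
python3 c.py
```

```text
{'time_s': np.float64(5.0), 'qpos': array([ -4.2,  11.3, 125.8,  54.6,  47.1, -25.5]), 'qvel': array([ 0.4, -1.3, -1.8,  0.3, -0.1, -0.9]), 'effort': array([ -0.3, -26.7, -15.5,   1.8,   1.2,  -0. ]), 'ee_pos': array([447.3, 179.5, 134.1]), 'ee_rot': array([-179.8,  -38.1,   71.1]), 'force': array([-0.5, -0.5,  0.4]), 'torque': array([-0.4,  0.2, -0. ]), 'gripper_force': np.float64(0.0), 'gripper_width': np.float64(70.1)}
[[0.0, -0.97, -0.26, 75.03], [1.0, 0.0, 0.0, 0.13], [0.0, -0.26, 0.97, -170.39], [0.0, 0.0, 0.0, 1.0]]
[(0.89, array([ 93., 218.])), (0.72, array([286., 181.]))] [(0.59, array([285.,  96.]))]
0.93 [284.7, 189.2] 8894 [470.2 240.6 102.5] [0.293 0.859 0.421] [-69.  76.] 71.2
tool [31.8  2.  65.1] [[-35.8, -20.6, 48.5], [31.4, 2.0, 63.8], [105.0, 24.8, 92.7]]
body y mid [None, np.float64(2.2), np.float64(2.2), np.float64(2.2), np.float64(2.2), np.float64(2.1), np.float64(1.7), np.float64(2.0)]
0.56 [94.5, 205.0] 5040 [289.4 317.6  41.6] [ 0.21   0.977 -0.025] [-57.  60.] 77.9
tool [   5.6 -193.8  122.5] [[-37.6, -222.2, 84.2], [4.1, -192.2, 121.7], [53.7, -173.9, 168.4]]
body y mid [None, np.float64(-188.2), np.float64(-194.2), np.float64(-197.4), np.float64(-200.2), np.float64(-205.4), None, None]
```

Emit:
send_rows(targets=[[[0,0,0,0.018,0.044,-0.061,-0.54],[0,0,0,0.018,0.044,-0.061,-0.54],[0,0,0,0.018,0.044,-0.061,-0.54],[0,0,0,0.018,0.044,-0.061,-0.54],[0,0,0,0.018,0.044,-0.061,-0.54],[0,0,0,0.018,0.044,-0.061,-0.54],[0,0,0,0,0,0,-0.54],[0,0,0,0,0,0,-0.54]]])

```text
time_s: 6.0
ee_pos: [468.7, 232.4, 61.1]
ee_rot: [-179.9, -38.2, 71.2]
force: [-0.5, 0.0, -0.0]
gripper_width: 70.6
gripper_force: 0.0
```

Emit:
send_rows(targets=[[[0,0,0,0,0,0,0.3],[0,0,0,0,0,0,0.3],[0,0,0,0,0,0,0.3],[0,0,0,0,0,0,0.3],[0,0,0,0,0,0,0.3]]], grip_force=30)

```text
time_s: 6.5
ee_pos: [467.4, 232.3, 60.9]
ee_rot: [-179.8, -38.2, 71.2]
force: [-4.9, -2.4, 5.6]
gripper_width: 47.3
gripper_force: 30.0
```

Emit:
send_rows(targets=[[[0,0,0,-0.01,-0.03,0.09,0.3],[0,0,0,-0.01,-0.03,0.09,0.3],[0,0,0,-0.01,-0.03,0.09,0.3],[0,0,0,0,-0.05,0.17,0.3],[0,0,0,0,-0.05,0.17,0.3],[-0.0587,0.0205,0,0,-0.05,0.02,0.3],[-0.0587,0.0205,0,0,-0.05,0.02,0.3],[-0.0587,0.0205,0,0,-0.05,0.02,0.3],[-0.0587,0.0205,0,0,-0.05,0,0.3],[-0.0587,0.0205,0,0,-0.05,0,0.3],[0,0,0,0,0,0,0.3]]])

```text
time_s: 7.6
ee_pos: [463.5, 145.0, 194.8]
ee_rot: [-179.8, -10.2, 71.2]
force: [-0.4, -0.0, -2.6]
gripper_width: 47.6
gripper_force: 30.0
```

Emit:
send_rows(targets=[[[0,0,-0.0802,-0.038,-0.143,-0.004,0.3],[0,0,-0.0802,-0.038,-0.143,-0.004,0.3],[0,0,-0.0802,-0.038,-0.143,-0.004,0.3],[0,0,-0.0802,-0.038,-0.143,-0.004,0.3],[0,0,-0.0802,-0.038,-0.143,-0.004,0.3],[0,0,-0.0802,-0.038,-0.143,-0.004,0.3],[0,0,-0.0802,-0.038,-0.143,-0.004,0.3],[0,0,-0.0802,-0.038,-0.143,-0.004,0.3],[0,0,-0.0802,-0.038,-0.143,-0.004,0.3],[0,0,-0.0802,-0.038,-0.143,-0.004,0.3],[0,0,-0.0802,-0.038,-0.143,-0.004,0.3],[0,0,-0.0802,-0.038,-0.143,-0.004,0.3]]])

```text
time_s: 8.8
ee_pos: [369.9, -199.7, 184.1]
ee_rot: [-179.6, -10.2, -15.9]
force: [0.0, 0.6, -3.1]
gripper_width: 47.2
gripper_force: 30.0
```

Emit:
send_rows(targets=[[[0,0,0,0,0,0,0.3],[0,0,0,0,0,0,0.3]]])

```text
time_s: 9.0
ee_pos: [370.3, -198.9, 184.1]
ee_rot: [-179.6, -10.1, -15.6]
force: [0.4, -0.2, -1.7]
gripper_width: 47.3
gripper_force: 30.0
```

```bash
cat > e.py <<'E'
from h import *
s=env.state(); print({k:np.round(s[k],1) for k in ("time_s","qpos","ee_pos","ee_rot")})
ps=[]
for c in ("wrist","top"):
    p,d,K,W=grab(c); ps.append(p)
    for n,z in [("cradle",125),("stop",125),("hub",253),("handle_grip",276),("foot",165),("yellow_bottle_center",190),("yellow_cap",190)]:
        for o in optics.place_of(c,n)[:2]: print(c,n,round(o["conf"],2),np.round(o["at"]),onz(o["at"],z,K,W).round(1))
    for o in optics.silhouettes(c,"yellow_bottle_center")[:1]:
        v,u=np.nonzero(o["mask"]&(d>0)); P=np.array([w((a,b),d[b,a],K,W) for a,b in zip(u,v)])
        U,S,V=np.linalg.svd(P-np.median(P,0),full_matrices=False); a=V[0]*np.sign(V[0][0])
        m=P.mean(0); t=(P-m)@a; print(c,len(P),m.round(1),P[:,2].max().round(),a.round(3),np.percentile(t,[1,99]).round(),np.degrees(np.arctan2(a[1],a[0])).round(1))
cv2.imwrite("pics/w2.png",ps[0][:,:,::-1]); cv2.imwrite("pics/t2.png",cv2.resize(ps[1][120:330,280:460,::-1],None,fx=2.8,fy=2.8))
E
python3 e.py
```

```text
{'time_s': np.float64(9.0), 'qpos': array([-32.5,   0.7, 117.3,   4.2,  52.6,  70.9]), 'ee_pos': array([ 370.3, -198.9,  184.1]), 'ee_rot': array([-179.6,  -10.1,  -15.6])}
wrist cradle 0.59 [286.  45.] [ 516.8 -241.8  125. ]
wrist yellow_bottle_center 0.7 [282. 208.] [ 397.5 -205.6  190. ]
wrist yellow_bottle_center 0.47 [320. 296.] [ 337.5 -213.4  190. ]
wrist 17378 [ 407.3 -208.1  217.3] 284.0 [ 0.962 -0.267 -0.06 ] [-67.  63.] -15.5
top cradle 0.8 [378. 224.] [ 514.4 -243.1  125. ]
top cradle 0.74 [401. 174.] [ 634.9 -298.2  125. ]
top stop 0.96 [386. 194.] [ 586.3 -262.4  125. ]
top hub 0.7 [400. 171.] [ 617.5 -261.9  253. ]
top handle_grip 0.7 [396. 182.] [ 589.4 -245.8  276. ]
top foot 0.38 [386. 212.] [ 537.  -250.8  165. ]
top yellow_bottle_center 0.96 [370. 274.] [ 396.2 -207.5  190. ]
top yellow_bottle_center 0.65 [150. 317.] [297.4 275.7 190. ]
top yellow_cap 0.89 [380. 240.] [ 470.4 -230.5  190. ]
top yellow_cap 0.72 [182. 327.] [276.4 205.3 190. ]
top 211 [ 275.8 -192.4   83.4] 502.0 [0.096 0.159 0.983] [-82. 424.] 59.0
```

View pics/w2.png

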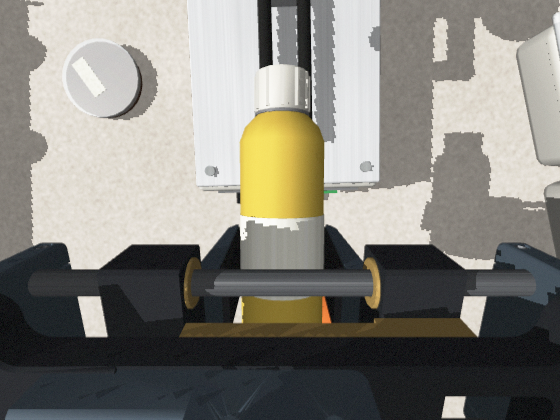

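The wrist picture shows the bottle held straight with its cap at (283, 88). The rods are at columns ~264 and ~304 ahead of it. Next I'll fit the rods and the deck edges.

```bash
cat > f.py <<'E'
from h import *
p,d,K,W=grab("wrist"); g=p.astype(int).max(2)
A=[[],[]];D=[[],[]]
for r in range(4,62,3):
    row=g[r,245:325]; k=np.nonzero(row<45)[0]+245
    for j,q in enumerate((k[k<284],k[k>=284])):
        q=q[np.abs(q-np.median(q))<9] if len(q) else q
        if len(q)>5: A[j].append(onz((q.mean(),r),106,K,W)[:2])
for a in A:
    a=np.array(a); vx,vy,x,y=cv2.fitLine(a.astype(np.float32),cv2.DIST_HUBER,0,.01,.01).ravel()
    print(len(a),np.degrees(np.arctan2(vy*np.sign(vx),vx*np.sign(vx))).round(2),[x,y], "y at x=500:",y+(500-x)*vy/vx, a[0],a[-1])
# cap
q=np.nonzero((p[90,240:330].min(1)>120))[0]+240; print("cap cols",q.min(),q.max(),onz((q.mean(),90),190,K,W), dep(d,(q.mean(),90)), w((q.mean(),90),dep(d,(q.mean(),90)),K,W))
for r in (75,85,95,130,150,180,200): 
    for c in (284,): print(r,w((c,r),dep(d,(c,r),1),K,W).round(1))
E
python3 f.py
```

```text
20 -14.24 [np.float32(536.6803), np.float32(-228.72139)] y at x=500: -219.41544 [ 563.21511726 -236.37544703] [ 518.29114547 -223.78651299]
20 -13.37 [np.float32(526.0021), np.float32(-260.51324)] y at x=500: -254.3347 [ 554.37295433 -267.94550641] [ 509.21806682 -256.2912532 ]
cap cols 240 329 [ 465.53654664 -224.72748312  190.        ] 147.35529 [ 458.18120555 -222.72892345  214.40215711]
75 [ 465.1 -225.4  214.3]
85 [ 460.5 -224.1  214. ]
95 [ 455.8 -222.8  213.8]
130 [ 437.5 -217.7  221.8]
150 [ 428.  -215.1  223. ]
180 [ 413.9 -211.2  223.3]
200 [ 404.4 -208.6  223.1]
```

Emit:
send_rows(targets=[[[0,0,0.0037,0,0,-0.117,0.3],[0,0,0.0037,0,0,-0.117,0.3],[0,0,0.0037,0,0,-0.117,0.3],[0,0,0,0,0,0,0.3],[0,0,0,0.067,-0.02,0,0.3],[0,0,0,0.067,-0.02,0,0.3],[0,0,0,0.067,-0.02,0,0.3],[0,0,0,0.067,-0.02,0,0.3],[0,0,0,0.067,-0.02,0,0.3],[0,0,0,0,0,0,0.3]]])

```text
time_s: 10.95
ee_pos: [440.8, -220.2, 115.1]
ee_rot: [-179.7, -10.3, -14.5]
force: [-0.1, 1.1, -1.2]
gripper_width: 47.3
gripper_force: 30.0
```

```bash
cat > g.py <<'E'
from h import *
s=env.state(); print({k:np.round(s[k],1) for k in ("time_s","ee_pos","ee_rot","force")})
p,d,K,W=grab("wrist"); cv2.imwrite("pics/w3.png",p[:,:,::-1])
for n,z in [("foot",165),("cradle",125),("stop",125)]:
    for o in optics.place_of("wrist",n)[:1]: print(n,round(o["conf"],2),np.round(o["at"]),onz(o["at"],z,K,W).round(1))
for r in range(10,210,20): print(r,[w((c,r),dep(d,(c,r),1),K,W).round(1).tolist() for c in (284,)])
E
python3 g.py
```

```text
{'time_s': np.float64(11.0), 'ee_pos': array([ 440.8, -220.2,  115.1]), 'ee_rot': array([-179.7,  -10.3,  -14.5]), 'force': array([-0.1,  1.1, -1.2])}
foot 0.86 [283.  48.] [ 539.3 -245.1  165. ]
10 [[537.1, -244.9, 196.3]]
30 [[531.3, -243.4, 195.7]]
50 [[529.4, -243.0, 185.5]]
70 [[529.2, -243.0, 167.3]]
90 [[528.0, -242.8, 144.6]]
110 [[518.2, -240.3, 145.2]]
130 [[507.3, -237.4, 152.4]]
150 [[497.8, -235.0, 153.5]]
170 [[488.4, -232.6, 153.3]]
190 [[478.9, -230.1, 153.2]]
```

View pics/w3.png

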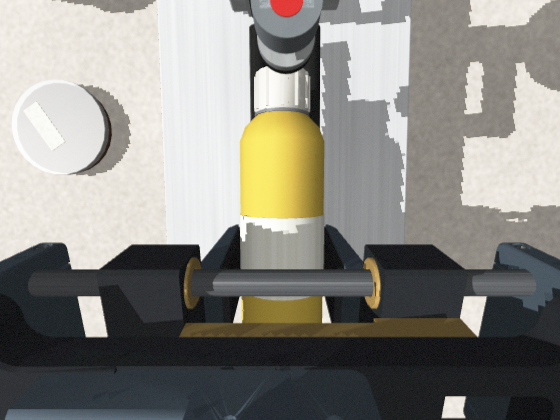

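The foot is at (286, 30), about 1 mm to the right of the bottle axis. The rods are centred at about column 285, and the bottle passes under the foot with about 11 mm to spare.

Emit:
send_rows(targets=[[[0,0,0,0.058,-0.021,0,0.3],[0,0,0,0.058,-0.016,0,0.3],[0,0,0,0.058,-0.016,0,0.3],[0,0,0,0,0,-0.01,0.3],[0,0,0,0,0,-0.01,0.3],[0,0,0,0,0,0,0.3],[0,0,0,0,0,0,0.3]]])

```text
time_s: 11.85
ee_pos: [473.3, -230.2, 110.9]
ee_rot: [-179.7, -10.3, -14.5]
force: [0.6, -1.3, -0.8]
gripper_width: 47.5
gripper_force: 30.0
```

Emit:
send_rows(targets=[[[0,0,0,0.019,-0.005,-0.002,0.3],[0,0,0,0.019,-0.005,0,0.3],[0,0,0,0.019,-0.005,0,0.3],[0,0,0,0,0,0,0.3]]])

```text
time_s: 12.25
ee_pos: [483.8, -233.2, 110.6]
ee_rot: [-179.8, -10.1, -14.5]
force: [-3.4, -3.1, 5.0]
gripper_width: 47.2
gripper_force: 30.0
```

Emit:
send_rows(targets=[[[0,0,0,0.01,-0.0025,0,0.3],[0,0,0,0.01,-0.0025,0,0.3],[0,0,0,0,0,0,0.3]]])

```text
time_s: 12.55
ee_pos: [487.5, -234.1, 110.6]
ee_rot: [-179.8, -10.1, -14.5]
force: [-5.2, -2.5, 5.3]
gripper_width: 47.3
gripper_force: 30.0
```

Emit:
send_rows(targets=[[[0,0,0,0.01,-0.0025,0,0.3],[0,0,0,0,0,0,0.3]]])

```text
time_s: 12.75
ee_pos: [489.4, -234.6, 110.6]
ee_rot: [-179.8, -10.1, -14.5]
force: [-5.0, -2.9, 6.0]
gripper_width: 47.4
gripper_force: 30.0
```

Emit:
send_rows(targets=[[[0,0,0,0.01,-0.0025,0,0.3],[0,0,0,0,0,0,0.3]]])

```text
time_s: 12.95
ee_pos: [491.4, -235.1, 110.6]
ee_rot: [-179.8, -10.1, -14.5]
force: [-5.4, -2.6, 5.6]
gripper_width: 47.4
gripper_force: 30.0
```

Still sliding (expected home at TCP x ≈ 490–493).

Emit:
send_rows(targets=[[[0,0,0,0.01,-0.0025,0,0.3],[0,0,0,0,0,0,0.3]]])

```text
time_s: 13.15
ee_pos: [491.5, -235.1, 110.6]
ee_rot: [-179.8, -9.9, -14.5]
force: [-11.6, -2.0, 11.2]
gripper_width: 47.6
gripper_force: 30.0
```

Emit:
send_rows(targets=[[[0,0,0,0.01,-0.0025,0,0.3],[0,0,0,0,0,0,0.3]]])

```text
time_s: 13.35
ee_pos: [491.5, -235.1, 110.5]
ee_rot: [-179.7, -9.6, -14.5]
force: [-17.5, -1.6, 16.6]
gripper_width: 47.4
gripper_force: 30.0
```

Emit:
send_rows(targets=[[[0,0,0,-0.012,0.003,0,0.3],[0,0,0,0,0,0,-0.5],[0,0,0,0,0,0,-0.5],[0,0,0,0,0,0,-0.5],[0,0,0,0,0,0,-0.5]]])

```text
time_s: 13.85
ee_pos: [494.3, -234.9, 110.0]
ee_rot: [-179.7, -10.2, -14.5]
force: [0.4, -0.9, -0.0]
gripper_width: 68.1
gripper_force: 0.0
```

Emit:
send_rows(targets=[[[0,0,0,-0.017,0.0045,0.1,-0.5],[0,0,0,-0.034,0.009,0.19,-0.5],[0,0,0,-0.034,0.009,0.19,-0.5],[0,0,0,-0.034,0.009,0.19,-0.5],[0.0142,0.055,0,0,0,0.2,-0.5],[0.0142,0.055,0,0,0,0.2,-0.5],[0,0,0,0.1,-0.02,0.1,-0.5],[0,0,0,0,0,0,-0.5],[0,0,0,0,0,0,-0.5]]])

```text
time_s: 14.75
ee_pos: [489.9, -232.5, 343.1]
ee_rot: [-179.7, 0.2, -14.5]
force: [-1.2, -0.2, -0.1]
gripper_width: 68.4
gripper_force: 0.0
```

```bash
cat > k.py <<'E'
from h import *
import sys
s=env.state(); print({k:np.round(s[k],1) for k in ("time_s","qpos","ee_pos","ee_rot","force")})
for c in ("wrist","top","side"):
    p,d,K,W=grab(c); cv2.imwrite(f"pics/{c}_{sys.argv[1]}.png",p[:,:,::-1])
    for n,z in [("hub",253),("handle_grip",276),("foot",160),("stop",125),("yellow_cap",125),("yellow_bottle_center",125)]:
        for o in optics.place_of(c,n)[:2]:
            if o["conf"]>.4: print(c,n,round(o["conf"],2),np.round(o["at"]),onz(o["at"],z,K,W).round(1),w(o["at"],dep(d,o["at"],1),K,W).round(1))
    m=(p[:,:,0]>130)&(p[:,:,1]<60)&(p[:,:,2]<60); N,L,S,C=cv2.connectedComponentsWithStats(m.astype(np.uint8))
    for i in range(1,N):
        if S[i,4]>3:
            px=C[i]; q=(L==i)&(d>0); print(c,"red",S[i].tolist(),px.round(),w(px,np.median(d[q]),K,W).round(1) if q.any() else None)
E
python3 k.py 4
```

```text
{'time_s': np.float64(14.8), 'qpos': array([-26.8,  12.4,  79.5,   0.3,  88.3,  77.7]), 'ee_pos': array([ 489.9, -232.5,  343.1]), 'ee_rot': array([-179.7,    0.2,  -14.5]), 'force': array([-1.2, -0.2, -0.1])}
wrist hub 0.72 [283.  60.] [ 615.2 -264.2  253. ] [ 613.6 -263.8  260.9]
wrist handle_grip 0.88 [256.  89.] [ 596.4 -238.4  276. ] [ 593.3 -239.6  297.4]
wrist foot 0.48 [285. 147.] [ 541.4 -248.2  160. ] [ 543.5 -248.5  195.9]
wrist stop 0.71 [282. 100.] [ 597.5 -258.6  125. ] [ 585.8 -256.1  253.3]
wrist yellow_cap 0.78 [283. 261.] [ 382.2 -204.3  125. ] [ 340.5 -193.5   34.9]
wrist yellow_bottle_center 0.57 [285. 164.] [ 518.3 -241.9  125. ] [ 521.  -242.4  149. ]
wrist yellow_bottle_center 0.56 [302. 289.] [ 330.3 -220.6  125. ] [ 517.8 -245.1  439.9]
wrist red [245, 73, 26, 30, 171] [261.  91.] [ 591.5 -242.3  296.9]
wrist red [281, 149, 8, 6, 27] [284. 151.] [ 540.  -246.5  195.7]
top hub 0.93 [403. 170.] [ 618.  -267.8  253. ] [ 616.3 -265.4  261.3]
top stop 0.92 [383. 192.] [ 590.8 -254.3  125. ] [ 536.8 -171.7  467.1]
top stop 0.57 [286. 197.] [575.4 -23.4 125. ] [591.
[... 914 characters left out ...]
ow_cap 0.79 [246. 342.] [ 306.6 -246.6  125. ] [ 330.2 -195.1   37. ]
side yellow_bottle_center 0.96 [331. 302.] [ 512.9 -242.6  125. ] [ 503.5 -253.9  144.2]
side yellow_bottle_center 0.94 [225. 361.] [ 249.7 -265.6  125. ] [ 265.9 -221.6   47.1]
side red [369, 233, 9, 6, 44] [373. 236.] [ 592.5 -243.1  295.1]
side red [345, 278, 4, 3, 8] [347. 279.] [ 539.9 -247.9  193.7]
side red [230, 349, 14, 15, 22] [237. 356.] [ 294.1 -220.9   43.4]
side red [220, 364, 8, 9, 11] [224. 368.] [ 258.8 -233.8   41.3]
side red [212, 377, 4, 3, 6] [214. 378.] [ 229.8 -246.    43.6]
side red [210, 380, 3, 3, 4] [211. 381.] [ 221.7 -248.3   42.4]
side red [206, 383, 2, 4, 5] [207. 385.] [ 210.7 -253.9   45.3]
```

View pics/wrist_4.png

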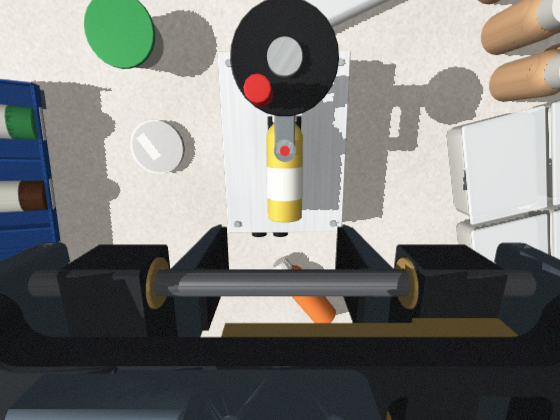

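The wrist picture shows the bottle at (285, 190) in the cradle with its cap under the foot. The wheel is centred at (285, 57), the red handle is at (257, 88) and the pin at (284, 151).

Emit:
send_rows(targets=[[[0,0,0,0.171,-0.012,0,-0.5],[0,0,0,0.171,-0.012,0,-0.5],[0,0,0,0.171,-0.012,0,-0.5],[0,0,0,0,0,-0.125,-0.5],[0,0,0,0,0,-0.125,-0.5],[0,0,0,0,0,-0.125,-0.5],[0,0,0,0,0,0,-0.5],[0,0,0,0,0,0,-0.5]]])

```text
time_s: 16.6
ee_pos: [593.0, -240.2, 269.6]
ee_rot: [-179.7, 0.0, -14.6]
force: [0.2, -0.1, 0.4]
gripper_width: 68.6
gripper_force: 0.0
```

Emit:
send_rows(targets=[[[0,0,0,0,0,0,0.8],[0,0,0,0,0,0,0.8],[0,0,0,0,0,0,0.8],[0,0,0,0,0,0,0.8],[0,0,0,0,0,0,0.8],[0,0,0,0,0,0,0.8]]], grip_force=15)

```text
time_s: 17.2
ee_pos: [592.9, -240.1, 269.3]
ee_rot: [-179.7, 0.0, -14.6]
force: [0.7, 0.3, 0.0]
gripper_width: 23.5
gripper_force: 0.0
```

```bash
python3 -c "
import numpy as np
a=np.radians(131.1-15*np.arange(27)); p=34.1*np.c_[np.cos(a),np.sin(a)]
print((np.diff(p,axis=0)/200).round(4).tolist())"
```

```text
[[0.0371, 0.0246], [0.0422, 0.0142], [0.0444, 0.0028], [0.0436, -0.0088], [0.0399, -0.0198], [0.0334, -0.0294], [0.0246, -0.0371], [0.0142, -0.0422], [0.0028, -0.0444], [-0.0088, -0.0436], [-0.0198, -0.0399], [-0.0294, -0.0334], [-0.0371, -0.0246], [-0.0422, -0.0142], [-0.0444, -0.0028], [-0.0436, 0.0088], [-0.0399, 0.0198], [-0.0334, 0.0294], [-0.0246, 0.0371], [-0.0142, 0.0422], [-0.0028, 0.0444], [0.0088, 0.0436], [0.0198, 0.0399], [0.0294, 0.0334], [0.0371, 0.0246], [0.0422, 0.0142]]
```

Emit:
send_rows(targets=[[[0,0,0,0,0,0,0.8],[0,0,0,0,0,0,0.8]]])

```text
time_s: 17.4
ee_pos: [592.8, -240.6, 269.3]
ee_rot: [-179.8, 0.0, -14.6]
force: [-0.8, -1.6, 0.5]
gripper_width: 20.0
gripper_force: 15.0
```

Emit:
send_rows(targets=[[[0,0,0,0.0371,0.0246,0,0.8],[0,0,0,0.0422,0.0142,0,0.8],[0,0,0,0.0444,0.0028,0,0.8],[0,0,0,0.0436,-0.0088,0,0.8],[0,0,0,0.0399,-0.0198,0,0.8],[0,0,0,0.0334,-0.0294,0,0.8],[0,0,0,0,0,0,0.8]]])

```text
time_s: 18.1
ee_pos: [640.5, -244.0, 269.3]
ee_rot: [-179.8, 0.2, -14.6]
force: [-3.9, -2.3, 1.5]
gripper_width: 19.4
gripper_force: 15.0
```

Emit:
send_rows(targets=[[[0,0,0,0.0246,-0.0371,0,0.8],[0,0,0,0.0142,-0.0422,0,0.8],[0,0,0,0.0028,-0.0444,0,0.8],[0,0,0,-0.0088,-0.0436,0,0.8],[0,0,0,-0.0198,-0.0399,0,0.8],[0,0,0,-0.0294,-0.0334,0,0.8],[0,0,0,-0.0371,-0.0246,0,0.8],[0,0,0,-0.0422,-0.0142,0,0.8],[0,0,0,-0.0444,-0.0028,0,0.8],[0,0,0,0,0,0,0.8]]])

```text
time_s: 19.1
ee_pos: [611.2, -300.3, 269.3]
ee_rot: [-179.8, 0.1, -14.6]
force: [0.2, 0.8, 0.7]
gripper_width: 19.5
gripper_force: 15.0
```

Emit:
send_rows(targets=[[[0,0,0,-0.0436,0.0088,0,0.8],[0,0,0,-0.0399,0.0198,0,0.8],[0,0,0,-0.0334,0.0294,0,0.8],[0,0,0,-0.0246,0.0371,0,0.8],[0,0,0,-0.0142,0.0422,0,0.8],[0,0,0,-0.0028,0.0444,0,0.8],[0,0,0,0.0088,0.0436,0,0.8],[0,0,0,0,0,0,0.8],[0,0,0,0,0,0,0.8]]])

```text
time_s: 20.0
ee_pos: [582.4, -256.0, 269.3]
ee_rot: [-179.9, 0.0, -14.6]
force: [2.9, -3.6, -0.5]
gripper_width: 19.6
gripper_force: 15.0
```

Emit:
send_rows(targets=[[[0,0,0,0,0,0,-0.5],[0,0,0,0,0,0,-0.5],[0,0,0,0,0,0,-0.5],[0,0,0,0,0,0.19,-0.5],[0,0,0,0,0,0.19,-0.5],[0,0,0,-0.23,0.059,0,-0.5],[0,0,0,-0.23,0.059,0,-0.5],[0,0,0,0,0,0,-0.5],[0,0,0,0,0,0,-0.5],[0,0,0,0,0,0,-0.5]]])

```text
time_s: 21.0
ee_pos: [491.7, -231.3, 345.4]
ee_rot: [-179.7, -0.0, -14.5]
force: [-0.1, -0.2, 0.6]
gripper_width: 68.4
gripper_force: 0.0
```

```bash
cat > m.py <<'E'
from h import *
import sys
s=env.state(); print({k:np.round(s[k],1) for k in ("time_s","ee_pos","ee_rot","force")})
p,d,K,W=grab("wrist"); cv2.imwrite(f"pics/m{sys.argv[1]}.png",p[:,:,::-1])
D=np.array([d]+[optics.grab_frame("wrist")[1] for _ in range(3)]); D[D==0]=np.nan; D=np.nanmedian(D,0)
m=(p[:,:,0]>110)&(p[:,:,1]<70)&(p[:,:,2]<70); N,L,S,C=cv2.connectedComponentsWithStats(m.astype(np.uint8))
for i in range(1,N):
    if S[i,4]>8:
        v,u=np.nonzero(L==i); P=np.array([w((a,b),D[b,a],K,W) for a,b in zip(u,v)]); top=P[P[:,2]>P[:,2].max()-2]
        print("red",C[i].round(1),S[i].tolist(),"top",top.mean(0).round(1),"z pct",np.nanpercentile(P[:,2],[5,50,95]).round(1))
x0,y0=[C[i] for i in range(1,N) if S[i,4]>8 and 120<C[i][1]<200][0]
for r in range(int(y0)-26,int(y0)+12,2): print(r,[(w((c,r),D[r,c],K,W)[2]).round(1) for c in range(int(x0)-12,int(x0)+13,3)])
E
python3 m.py 5; python3 -c "
import cv2
a=cv2.imread('pics/m5.png');cv2.imwrite('pics/m5c.png',cv2.resize(a[40:240,200:370],None,fx=2.9,fy=2.9))"
```

```text
{'time_s': np.float64(21.0), 'ee_pos': array([ 491.7, -231.3,  345.4]), 'ee_rot': array([-179.7,   -0. ,  -14.5]), 'force': array([-0.1, -0.2,  0.6])}
red [283.6  99.5] [270, 85, 28, 30, 609] top [ 583.9 -255.4  297.8] z pct [296.6 297.8 298.4]
red [286.1 151. ] [282, 147, 9, 9, 65] top [ 540.5 -247.   181.6] z pct [180.9 181.6 182.4]
red [328.1 305.1] [319, 297, 17, 18, 70] top [ 235.6 -248.9   39. ] z pct [31.5 35.7 39. ]
125 [np.float64(130.0), np.float64(177.5), np.float64(177.6), np.float64(177.0), np.float64(177.4), np.float64(177.8), np.float64(177.8), np.float64(175.6), np.float64(107.4)]
127 [np.float64(135.2), np.float64(176.8), np.float64(177.4), np.float64(177.6), np.float64(177.6), np.float64(177.6), np.float64(178.3), np.float64(175.6), np.float64(130.9)]
129 [np.float64(138.6), np.float64(176.9), np.float64(177.3), np.float64(177.1), np.float64(177.5), np.float64(177.2), np.float64(177.7), np.float64(176.0), np.float64(136.6)]
131 [np.float64(142.0), np.float64(176.9), np.float64(177.5), np.float64(177.5), np.float64(178.1), np.float64(177.8), np.float64(177.8), np.flo
[... 2125 characters left out ...]
np.float64(142.1)]
157 [np.float64(144.8), np.float64(146.8), np.float64(178.1), np.float64(177.4), np.float64(178.1), np.float64(178.2), np.float64(177.5), np.float64(145.6), np.float64(142.6)]
159 [np.float64(143.4), np.float64(146.2), np.float64(177.2), np.float64(178.3), np.float64(176.7), np.float64(177.4), np.float64(147.9), np.float64(145.8), np.float64(142.3)]
161 [np.float64(144.1), np.float64(145.8), np.float64(147.3), np.float64(149.6), np.float64(177.5), np.float64(147.7), np.float64(146.9), np.float64(145.7), np.float64(142.7)]m.py:5: RuntimeWarning: All-NaN slice encountered
  D=np.array([d]+[optics.grab_frame("wrist")[1] for _ in range(3)]); D[D==0]=np.nan; D=np.nanmedian(D,0)
```

View pics/m5c.png

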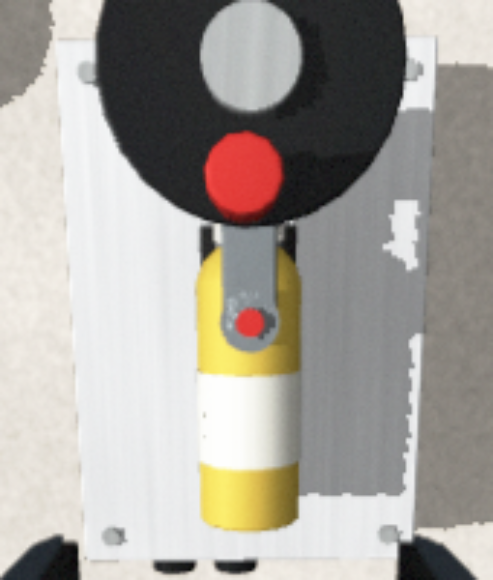

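The picture shows the foot on the bottle, with the pin at (286, 151) standing about 4.0 mm above the arm. Another 40° of winding should bring it to about 6 mm.

Emit:
send_rows(targets=[[[0,0,0,0.2305,-0.061,0,-0.5],[0,0,0,0.2305,-0.061,0,-0.5],[0,0,0,0,0,-0.19,-0.5],[0,0,0,0,0,-0.19,-0.5],[0,0,0,0,0,0,0.8],[0,0,0,0,0,0,0.8],[0,0,0,0,0,0,0.8],[0,0,0,0,0,0,0.8],[0,0,0,0,0,0,0.8],[0,0,0,0,0,0,0.8],[0,0,0,0,0,0,0.8],[0,0,0,0,0,0,0.8]]])

```text
time_s: 22.4
ee_pos: [583.3, -256.1, 270.2]
ee_rot: [-179.8, -0.0, -14.6]
force: [-1.3, -0.9, 3.8]
gripper_width: 19.6
gripper_force: 15.0
```

Emit:
send_rows(targets=[[[0,0,0,0.0168,0.0357,0,0.8],[0,0,0,0.0246,0.0309,0,0.8],[0,0,0,0.0313,0.0246,0,0.8],[0,0,0,0,0,0,0.8],[0,0,0,0,0,0,0.8]]])

```text
time_s: 22.9
ee_pos: [597.1, -238.1, 270.2]
ee_rot: [-179.8, 0.0, -14.6]
force: [-3.1, -2.7, 5.3]
gripper_width: 19.4
gripper_force: 15.0
```

Release, back off and check.

Emit:
send_rows(targets=[[[0,0,0,0,0,0,-0.5],[0,0,0,0,0,0,-0.5],[0,0,0,0,0,0,-0.5],[0,0,0,0,0,0.19,-0.5],[0,0,0,0,0,0.19,-0.5],[0,0,0,-0.245,0.03,0,-0.5],[0,0,0,-0.245,0.03,0,-0.5],[0,0,0,0,0,0,-0.5],[0,0,0,0,0,0,-0.5],[0,0,0,0,0,0,-0.5]]])

```text
time_s: 23.9
ee_pos: [500.8, -225.4, 345.2]
ee_rot: [-179.7, -0.0, -14.5]
force: [0.2, -0.5, -0.6]
gripper_width: 68.5
gripper_force: 0.0
```

```bash
python3 m.py 6 2>/dev/null | cut -c1-230 | sed 's/np.float64//g' | head -16; python3 -c "
import cv2
a=cv2.imread('pics/m6.png');cv2.imwrite('pics/m6c.png',cv2.resize(a[40:240,200:370],None,fx=2.9,fy=2.9))"
```

```text
{'time_s': (23.9), 'ee_pos': array([ 500.8, -225.4,  345.2]), 'ee_rot': array([-179.7,   -0. ,  -14.5]), 'force': array([ 0.2, -0.5, -0.6])}
red [265.7  97. ] [252, 83, 27, 30, 600] top [ 597.8 -237.4  297.7] z pct [296.6 297.7 298.3]
red [293.  157.4] [289, 154, 9, 8, 60] top [ 540.7 -247.1  181.4] z pct [180.7 181.4 182. ]
red [331.3 307.2] [322, 297, 18, 22, 78] top [ 232.2 -250.7   38.8] z pct [30.2 34.7 38.8]
131 [(129.2), (173.5), (175.2), (175.7), (175.7), (175.1), (175.8), (174.7), (106.3)]
133 [(133.7), (174.4), (175.1), (175.7), (176.2), (175.6), (175.4), (174.8), (131.5)]
135 [(138.3), (174.6), (175.6), (175.9), (175.7), (175.4), (175.4), (174.9), (137.1)]
137 [(140.9), (174.3), (174.8), (175.8), (175.4), (175.4), (174.6), (174.6), (138.9)]
139 [(141.2), (173.7), (175.5), (175.3), (175.7), (176.3), (175.8), (175.6), (141.2)]
141 [(142.7), (173.4), (174.9), (174.7), (175.0), (175.0), (175.4), (175.1), (142.0)]
143 [(143.5), (173.9), (174.6), (175.8), (174.9), (175.3), (175.6), (175.4), (143.6)]
145 [(143.6), (174.1), (175.8), (174.9), (175.3), (175.3), (175.9), (174.9), (143.2)]
147 [(144.9), (173.8), (174.8), (175.1), (175.6), (175.5), (175.9), (175.2), (142.4)]
149 [(143.8), (174.3), (175.2), (175.2), (175.4), (175.0), (175.5), (174.6), (142.5)]
151 [(143.8), (173.5), (175.1), (175.3), (175.7), (175.4), (175.2), (175.3), (143.2)]
153 [(144.1), (175.9), (175.9), (174.8), (181.8), (178.1), (175.6), (175.0), (141.9)]
```

View pics/m6c.png

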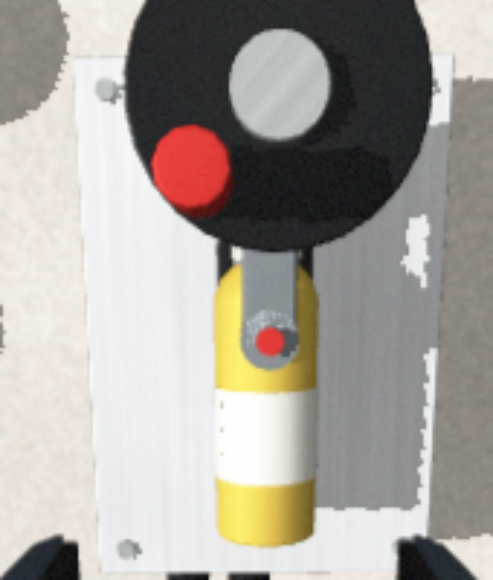

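The pin now stands 6.0 mm out of the arm, which is half compression. The bottle lies straight in the cradle, where it was pushed against the stop, and the gripper is clear.

```bash
python3 -c "
from workcell import env; print(env.job_done())"
```

```text
the job is handed in; nothing more can be done
None
```

The yellow bottle lies in the cradle, cap first and pushed against the back stop. The foot spring is about half compressed (pin 6.0 mm out), and the job was handed in at about 24 s of the 69 s limit; no verdict came back.

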